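# Hold down the sunken reset of a bench radiation monitor

## Task

The bench monitor's alarm has latched. Pull the orange-handled reset probe straight up out of its snap-in keeper, put its tip down the red-ringed hole on top of the monitor and press the sunken red reset button fully down without forcing it; do not press the blue test button or disturb the grey lead pot or the vial. Finish while still gripping the probe and holding the button down: do not let go or back off at the end.

Things in the scene. Friction and masses are not known exactly. Their poses are not given: they have to be found in the camera images.
- probe: Reset probe: rigid stylus 120 mm long, about 70 g, upright in its keeper at the start. Origin at the tip, z axis from tip to handle. Steel shank 6 mm in diameter to z = 60 mm, with an 11 mm ball-shaped bead at z = 44 mm; black flange 22 mm in diameter, z = 60 to 65 mm; round orange handle 16 mm in diameter, z = 65 to 115 mm (grip about z = 90 mm, from above, any yaw).
- probe_tip (a point): The very tip of the probe (same point as the probe's origin). At the start it is 6 mm above the bench, inside the keeper's bore; it clears the keeper once the probe is lifted 60 mm.
- keeper: Keeper, fixed to the bench: dark round foot 82 mm in diameter, 9 mm high, with an upright aluminium post 31 mm in diameter, 66 mm high, bore 13 mm. Origin on the bench under the post's axis, z up. The probe's flange rests on the post's top. Two sprung balls in the bore catch the probe's bead: it takes about 7 to 18 N straight up to snap it out, within the first 15 mm of lift.
- monitor: Bench monitor, fixed: light grey wedge console, 140 mm deep (x), 180 mm wide (y), 84 mm high; sloped screen in front (-x), flat black switch deck 83 mm above the bench behind it. Origin on the bench under its centre, z up. On the deck, 36 mm behind the centre: red-ringed hole at y = +15 mm, blue-ringed hole at y = +60 mm, red alarm beacon 42 mm in diameter, 35 mm tall, at y = -55 mm.
- reset_mouth (a point): Centre of the red-ringed hole's mouth, level with the deck (83 mm above the bench). The hole is vertical, 14 mm in diameter with a 2 mm chamfer, too narrow for fingers. The red reset button (12 mm in diameter) fills its bottom: its top is 22 mm below the mouth when up, 28 mm below when fully down.
- test_mouth (a point): Centre of the mouth of the blue-ringed hole, 45 mm from the red one and the same in shape; a blue test button lies in it, which must not be pressed.
- reset_button (a joint): Travel of the sunken reset button in m: 0 up, 0.006 fully down on its hard stop. Sprung: it starts to move at 1.5 N and takes 6 N to be fully down; it springs back up when released.
- test_button (a joint): Travel of the blue test button in m: 0 up, grows when pressed.
- lead_pig: Grey lead vial pot with a knob on its lid, 50 mm in diameter, 92 mm high, standing behind the work. Origin under its centre. Loose; leave alone.
- vial: Glass vial with a red cap, 28 mm in diameter, 57 mm high. Origin under its centre. Loose; leave alone.
- steel_plate: Thin upright bare steel plate on a small foot, 83 mm wide (along world y), 130 mm high, fixed to the bench between keeper and monitor, always in the same place; its origin is on the bench near the plate's foot, 16 mm nearer the robot than the plate. An obstacle only: carry the probe over it.
There are look-alikes about, which are no part of the job. There is more than one size of the probe; the one meant has the size given above.

How it is judged (in metres and radians):
On the way, in this order (a step that is already met when the one before it is completed fails the run):
1. the probe has been pulled out of its keeper and is held in the fingers, its tip above the post's top (z of probe_tip in the frame of keeper above 0.068 m and contact force between the fingers and probe above 1 N), for 0.2 s.
2. the probe's tip is inside the red-ringed hole, at least 8 mm below its mouth (horizontal distance between probe_tip and reset_mouth below 0.007 m and z of probe_tip in the frame of reset_mouth below -0.008 m), for 0.1 s.
At the end, for the whole second after the job is handed in: The probe is still gripped in the fingers, its tip is in the red-ringed hole (within 7 mm of its axis, at least 25 mm below the mouth) and holds the reset button at least 4.5 mm of its 6 mm down, steadily, with more than 2 N; robot and fingers do not lean on the monitor, and the test button is up (value of joint reset_button above 0.0045 m and velocity of joint reset_button below 0.01 m/s and horizontal distance between probe_tip and reset_mouth below 0.007 m and z of probe_tip in the frame of reset_mouth below -0.025 m and contact force between probe and monitor above 2 N and contact force between the fingers and probe above 1 N and contact force between each of the arm, the fingers and monitor below 1 N and value of joint test_button below 0.001 m); the arm keeps its last pose, push and grip.
It fails at once if the blue test button is pressed (value of joint test_button above 0.002 m).
It fails at once if the probe is forced against the monitor with more than 40 N (contact force between probe and monitor above 40 N).
It fails at once if the lead pot or the vial is moved more than 20 mm (distance of any of lead_pig, vial from where it was at the start of the episode above 0.02 m).
It also fails if it takes over 51 s, if anything falls off the work surface, if the arm or the gripper's body presses on something with over 40 N, if the wrist force passes 120 N, or if a joint passes its speed limit or range.

## Robot

A 6-joint arm with a two-finger parallel gripper is mounted at the origin on the work surface; the furniture and walls round the work are solid. World frame = base frame: x ahead of the robot, y to its left, z up, the work surface at z = 0. Lengths are in m, angles in degrees, forces in N, time in s.
With the tool pointing down it reaches from about 0.275 to 1 m from the base axis. Payload 8.4 kg.
Tool frame: the origin (TCP) lies between the finger pads; the fingertips stand 25 mm ahead of it and the grasp point (between the pads) lies 6 mm ahead of it; z points along the fingers, y is the direction in which the jaws open and shut (so a half turn about z gives the same grasp; the last joint's range is limited). The gripper opens to 85 mm and grips with 20 to 120 N. Pads are 22 mm wide; open, the fingers measure 114 mm over their backs; the gripper's body (76 mm by 85 mm) begins 54 mm behind the grasp point. The pads swing forward as they close: fully open they stand 13 mm farther back than shut.
Start: joints at [65.237, 20.225, 93.587, -0, 66.188, -0.138], TCP at [0.26, 0.568, 0.256] pointing down, gripper open.
Joint ranges: [-150.9, 150.9], [-52.94, 120.26], [3.33, 152.33], [-74.26, 254.26], [0, 154.13], [-172.89, 172.89]. Speed limits (degrees/s): [127.2, 127.2, 159.86, 180, 180, 180].

## Interface

Orientations are given as a 3x3 rotation matrix whose columns are the frame's x, y, z axes.
In Python, from rig import sense, get_image, job_done gives the robot as it stands.
- The arm moves only by the tool apply_moves, never from a script. Its argument "deltas" is a list of rows, each an object with "linear": the shift along the tool's x, y, z as a fraction of full scale, a list of three; "dr": the turn, a rotation vector about the tool's x, y, z as a fraction of full scale, a list of three. In form: [{"linear": [tx, ty, tz], "dr": [ax, ay, az]}, ...]. A call has exactly 8 rows; each row shifts and turns the commanded pose from where the row before left it, along the tool's axes as they then stand; what a row does not reach is not made up. Full scale, the value 1, is 500 mm for a shift and pi/2 rad for a turn. A row lasts 1/10 s, in which the tool goes at most 50 mm and 8.59 degrees, less where a joint would pass 70% of its speed; a pose out of reach is approached as far as the arm can. A call with a number of a shift or a turn outside -1 to 1 is refused whole. A call with a gripper value outside its range is refused whole. "fingers" is the opening, from -1 (shut) to 1 (fully open), set as the call begins (left out, the last holds). The fingers move at their own pace and stop on an object; "grip_force" is the grip in N (left out, the last holds). Time passes only in rows, so rows that do not move let the fingers close, or fill a call up. It gives the time, the measured TCP pose, the force and the opening at its end, in the units of the state.
- sense(): the state, without advancing time (a new reading comes with each control period).
- get_image(name): name is "side" or "top" or "wrist"; returns a dict with "color" (400x640x3 uint8, red, green, blue), "range_z" (400x640 float32, m along the optical axis (not along the pixel's ray), 0 where there is no reading), "K" (3x3 intrinsics, pixels), "extrinsics" (4x4, takes a point from camera to world coordinates). Camera axes: x right, y up, looking along -z (the intrinsics and any distortion apply to the point x, -y, -z); pixel columns grow to the right and rows downward; lengths in m; the calibration is good to about 2 mm. A picture is of the moment at which its call begins.
- job_done(): hands the job in, once; it reports no verdict.
The state is a dict: "time_s": time; "qpos": joint angles; "joint_vel": joint speeds; "effort": joint torques, N m; "position": TCP position; "orientation": TCP orientation; "force": force on the tool from outside, world axes, zero at the start; "ft_torque": the same for the moment, N m; "opening": opening from 0.0 (shut) to 1.0 (fully open).
Only numpy, scipy, OpenCV 4.12 (cv2) and the standard library are available. Lean on these libraries where they do the work, as an engineer would, in place of code of your own. Each camera call takes 0.05 s, during which the arm holds its last target. There are 200 camera calls.

## Working session

There is one attempt and no reset: what is moved stays moved. The work goes in short steps, Python scripts to look and compute and a tool call to move; the robot and the scene stay as the last step left them, time stands still between calls to the robot, and variables do not carry over. Pictures are saved under pics/ and viewed, about 8 in all and at most 12, crops included, and the job is handed in when it is done.

Besides the shell and the picture viewer there is one more tool, called after "Call:" by a JSON object that holds its "op" and its "data". apply_moves: Moves the arm, as the interface text tells. Its arguments: {"type":"object","properties":{"deltas":{"type":"array"},"fingers":{"type":"number"},"grip_force":{"type":"number"}},"required":["deltas"]}

```bash
mkdir -p pics
cat > h.py <<'E'
import numpy as np, cv2
from rig import sense, get_image, job_done
def px2w(im,u,v,z=None,d=None):
    "pixel -> world, by depth reading or at world height z"
    K,E=im["K"],im["extrinsics"]
    r=np.array([(u-K[0,2])/K[0,0],-(v-K[1,2])/K[1,1],-1.0])
    if z is not None:
        w=E[:3,:3]@r; return E[:3,3]+w*(z-E[2,3])/w[2]
    d=im["range_z"][int(v),int(u)] if d is None else d
    return (E@np.append(r*d,1))[:3]
def w2px(im,p):
    K,E=im["K"],im["extrinsics"]
    c=np.linalg.inv(E)@np.append(p,1); return K[0,2]+K[0,0]*c[0]/-c[2],K[1,2]+K[1,1]*c[1]/c[2]
def save(im,n,box=None,s=1):
    c=im["color"][:,:,::-1]
    if box: c=c[box[1]:box[3],box[0]:box[2]]
    cv2.imwrite(f"pics/{n}.png",cv2.resize(c,None,fx=s,fy=s,interpolation=cv2.INTER_CUBIC))
E
python3 - <<'E'
from h import *
import pickle
d={n:get_image(n) for n in("top","side","wrist")}
pickle.dump(d,open("im0.pkl","wb"))
for n in d: print(n,d[n]["K"].tolist(),d[n]["extrinsics"].round(3).tolist(),d[n].keys())
save(d["top"],"top0",s=1.25);save(d["side"],"side0",s=1.25)
print(sense())
E
```

```text
top [[441.5856871877826, 0.0, 326.1712074791975], [0.0, 441.5856871877826, 198.96249546935323], [0.0, 0.0, 1.0]] [[-0.021, 0.984, -0.178, 0.358], [-1.0, -0.023, -0.009, -0.005], [-0.012, 0.178, 0.984, 0.923], [0.0, 0.0, 0.0, 1.0]] dict_keys(['color', 'range_z', 'K', 'extrinsics'])
side [[431.4476439736583, 0.0, 308.6667162079231], [0.0, 431.4476439736583, 199.56059254223436], [0.0, 0.0, 1.0]] [[-0.992, 0.065, -0.108, 0.427], [-0.126, -0.484, 0.866, 0.702], [0.004, 0.873, 0.488, 0.489], [0.0, 0.0, 0.0, 1.0]] dict_keys(['color', 'range_z', 'K', 'extrinsics'])
wrist [[359.77023438328047, 0.0, 326.96195411791604], [0.0, 359.77023438328047, 196.02306133212554], [0.0, 0.0, 1.0]] [[0.417, -0.871, -0.262, 0.194], [0.909, 0.398, 0.122, 0.6], [-0.002, -0.289, 0.957, 0.373], [0.0, 0.0, 0.0, 1.0]] dict_keys(['color', 'range_z', 'K', 'extrinsics'])
{'time_s': 0.15, 'qpos': array([ 6.52372201e+01,  2.02542543e+01,  9.36162793e+01, -1.84589412e-03,
        6.61874432e+01, -1.37990642e-01]), 'joint_vel': array([ 0.08338167, -0.21844338, -0.111138  ,  0.07515262, -0.0705073 ,
       -0.10293423]), 'effort': array([-1.72333212e-04, -6.05642581e+01, -3.42339921e+01, -1.86232724e-04,
        6.17528378e-03,  2.30772031e-05]), 'position': array([0.2603066 , 0.56787633, 0.25574698]), 'orientation': array([[-9.09061350e-01,  4.16662099e-01, -3.97076180e-04],
       [ 4.16662287e-01,  9.09060873e-01, -9.31187373e-04],
       [-2.70240664e-05, -1.01195312e-03, -9.99999488e-01]]), 'force': array([-0.25431948, -0.13484681, -0.09218667]), 'ft_torque': array([ 0.01149842, -0.02243029,  0.0494606 ]), 'opening': 0.9968468693759284}
```

View pics/top0.png

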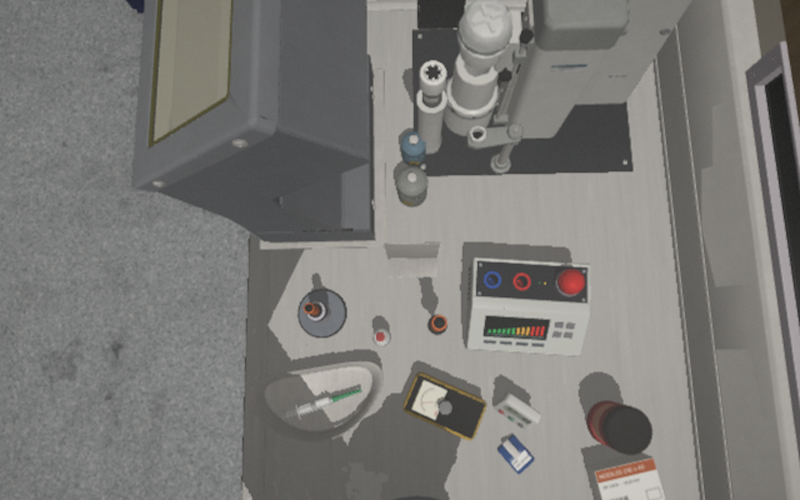

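View pics/side0.png

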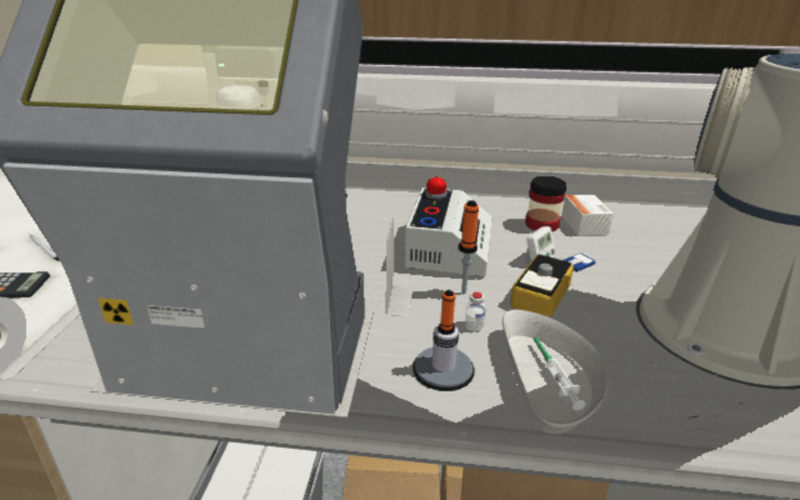

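The top view shows the keeper and its probe at about (322,313), the larger look-alike at (438,323), the vial at (381,337), the red hole at (522,281) and the blue hole at (492,279). The plate is at about (412,255).

Run:
```python
from h import *
import pickle
d=pickle.load(open("im0.pkl","rb"));t=d["top"];s=d["side"]
a=cv2.resize(t["color"][215:275,230:290][:,:,::-1],(400,400),interpolation=cv2.INTER_CUBIC)
b=cv2.resize(t["color"][195:255,370:430][:,:,::-1],(400,400),interpolation=cv2.INTER_CUBIC)
c=cv2.resize(s["color"][230:310,325:385][:,:,::-1],(300,400),interpolation=cv2.INTER_CUBIC) 
cv2.imwrite("pics/crops.png",np.hstack([a,b]))
for n,u,v in(("handle",313,310),("big",438,323),("red",522,281),("blue",492,279),("pig",410,185),("vial",381,337),("beacon",572,282),("plate",412,246),("hoodcorner",375,240)):
    print(n,px2w(t,u/1.25,v/1.25).round(4))
print("red@83",px2w(t,522/1.25,281/1.25,z=.083),"blue@83",px2w(t,492/1.25,279/1.25,z=.083))
print("side handle top",px2w(s,447/1.25,294/1.25),px2w(s,447/1.25,310/1.25))
```

```text
handle [0.4158 0.1407 0.1218]
big [ 0.3914 -0.038   0.164 ]
red [ 0.4584 -0.1759  0.061 ]
blue [ 0.4627 -0.1292  0.0604]
pig [ 0.6131 -0.0039  0.0797]
vial [0.3764 0.0462 0.0594]
beacon [ 0.4487 -0.2374  0.1181]
plate [ 0.5086 -0.0049  0.1125]
hoodcorner [0.5394 0.0574 0.0101]
red@83 [ 0.45586819 -0.17155315  0.083     ] blue@83 [ 0.45995454 -0.1259931   0.083     ]
side handle top [0.42036349 0.15353426 0.12285012] [0.41897613 0.15430094 0.09982707]
```

View pics/crops.png

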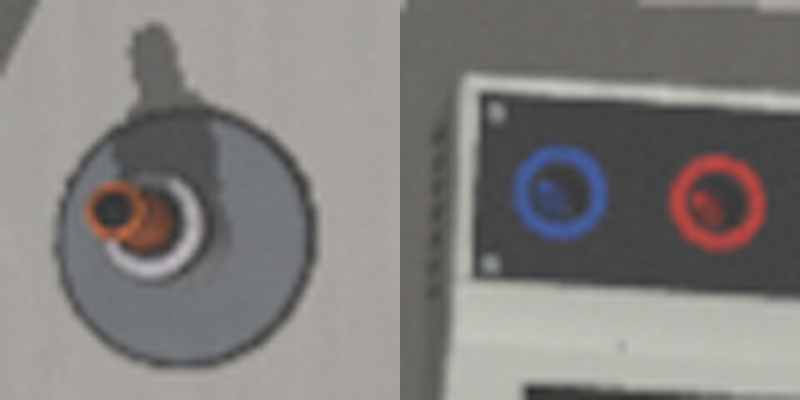

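```bash
cat >> h.py <<'E'
def plan(p):
    s=sense(); d=np.asarray(p)-s["position"]; print("pos",s["position"].round(4),"F",s["force"].round(2),"open",round(s["opening"],3),"t",s["time_s"],"q",s["qpos"].round(1))
    print("world d",d.round(4),"tool frac",(s["orientation"].T@d/.5).round(4))
E
python3 - <<'E'
from h import *
import pickle
d=pickle.load(open("im0.pkl","rb"));t=d["top"];s=d["side"]
print("handle top",px2w(t,246.45,246.0,z=.126),"foot",px2w(t,257.6,250.1,z=.009),"red",px2w(t,417.2,224.8,z=.083),"blue",px2w(t,393.5,223.3,z=.083))
for n,im in(("top",t),("side",s)):
    z=im["range_z"];v,u=np.nonzero(z>0)
    K,E=im["K"],im["extrinsics"];D=z[v,u]
    P=np.c_[(u-K[0,2])/K[0,0]*D,-(v-K[1,2])/K[1,1]*D,-D]@E[:3,:3].T+E[:3,3]
    h=P[(P[:,1]>.04)&(P[:,0]>.3)&(P[:,2]>.15)]
    print(n,len(h),h.min(0) if len(h) else "",h.max(0) if len(h) else "")
plan([.414,.152,.256])
E
```

```text
handle top [0.41926166 0.14706633 0.126     ] foot [0.41933967 0.14628869 0.009     ] red [ 0.45588508 -0.17079188  0.083     ] blue [ 0.45976665 -0.12579322  0.083     ]
top 29372 [0.5331202  0.04001439 0.15002161] [0.76284656 0.30220471 0.50934167]
side 64679 [0.53196324 0.04058579 0.1500079 ] [0.83859305 0.30487465 0.44814046]
pos [0.2603 0.5679 0.2557] F [-0.25 -0.13 -0.09] open 0.997 t 0.15 q [65.2 20.3 93.6 -0.  66.2 -0.1]
world d [ 1.537e-01 -4.159e-01  3.000e-04] tool frac [-6.26e-01 -6.28e-01  1.00e-04]
```

Call:
{"op": "apply_moves", "data": {"deltas": [{"linear": [-0.04, -0.04, 0], "dr": [0, 0, 0]}, {"linear": [-0.06, -0.06, 0], "dr": [0, 0, 0]}, {"linear": [-0.065, -0.065, 0], "dr": [0, 0, 0]}, {"linear": [-0.065, -0.065, 0], "dr": [0, 0, 0]}, {"linear": [-0.065, -0.065, 0], "dr": [0, 0, 0]}, {"linear": [-0.065, -0.065, 0], "dr": [0, 0, 0]}, {"linear": [-0.065, -0.065, 0], "dr": [0, 0, 0]}, {"linear": [-0.065, -0.065, 0], "dr": [0, 0, 0]}], "fingers": 1}}

```text
time_s: 0.95
position: [0.3812, 0.2416, 0.2563]
orientation: [[-0.909, 0.416, 0.0], [0.416, 0.909, 0.0], [-0.0, 0.0, -1.0]]
force: [0.2, 0.7, 0.6]
opening: 1.0
```

Call:
{"op": "apply_moves", "data": {"deltas": [{"linear": [-0.06, -0.06, 0], "dr": [0, 0, 0]}, {"linear": [-0.05, -0.05, 0], "dr": [0, 0, 0]}, {"linear": [-0.03, -0.025, 0], "dr": [0, 0, 0]}, {"linear": [-0.01, -0.008, 0], "dr": [0, 0, 0]}, {"linear": [0, 0, 0], "dr": [0, 0, 0]}, {"linear": [0, 0, 0], "dr": [0, 0, 0]}, {"linear": [0, 0, 0], "dr": [0, 0, 0]}, {"linear": [0, 0, 0], "dr": [0, 0, 0]}]}}

```text
time_s: 1.75
position: [0.4191, 0.1479, 0.2562]
orientation: [[-0.91, 0.415, -0.0], [0.415, 0.91, 0.0], [0.0, -0.0, -1.0]]
force: [-0.5, 0.2, 0.3]
opening: 1.001
```

Run:
```python
from h import *
plan([.4193,.1468,.22])
w=get_image("wrist");save(w,"w1",s=1.25)
print("expect top px",[round(x*1.25) for x in w2px(w,[.4193,.1468,.126])])
```

```text
pos [0.4191 0.1479 0.2562] F [-0.49  0.18  0.25] open 1.001 t 1.75 q [ 19.2   3.8 114.6   0.   61.6 -46.2]
world d [ 0.0002 -0.0011 -0.0362] tool frac [-0.0012 -0.0018  0.0725]
expect top px [404, 244]
```

View pics/w1.png

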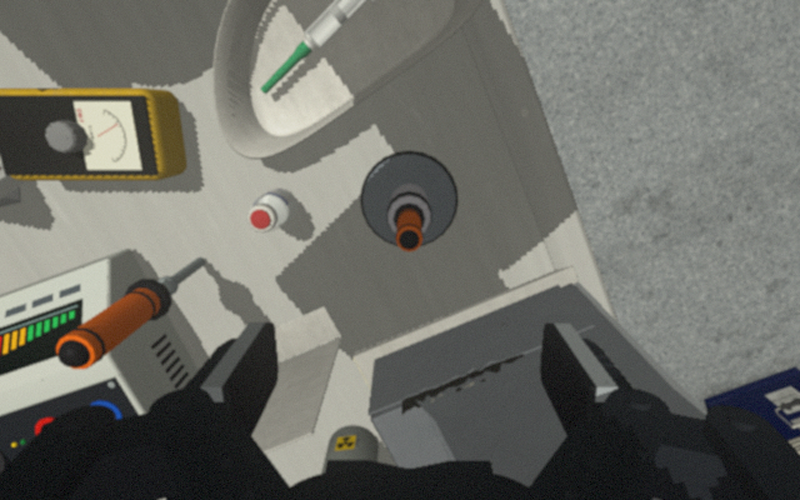

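Run:
```python
from h import *
w=get_image("wrist");p=px2w(w,409/1.25,238/1.25,z=.126);print(p, px2w(w,409/1.25,200/1.25,z=.009))
plan([*((p[:2]+[.4193,.1468])/2),.102])
```

```text
[0.41741949 0.15052224 0.126     ] [0.41817958 0.15019051 0.009     ]
pos [0.4192 0.1477 0.2562] F [0.29 0.42 0.34] open 0.998 t 1.85 q [ 19.2   3.8 114.6   0.   61.6 -46.2]
world d [-0.0009  0.001  -0.1542] tool frac [0.0023 0.0011 0.3085]
```

Call:
{"op": "apply_moves", "data": {"deltas": [{"linear": [0.002, 0.001, 0.03], "dr": [0, 0, 0]}, {"linear": [0, 0, 0.05], "dr": [0, 0, 0]}, {"linear": [0, 0, 0.06], "dr": [0, 0, 0]}, {"linear": [0, 0, 0.06], "dr": [0, 0, 0]}, {"linear": [0, 0, 0.05], "dr": [0, 0, 0]}, {"linear": [0, 0, 0.03], "dr": [0, 0, 0]}, {"linear": [0, 0, 0.02], "dr": [0, 0, 0]}, {"linear": [0, 0, 0.008], "dr": [0, 0, 0]}]}}

```text
time_s: 2.65
position: [0.4184, 0.1481, 0.1016]
orientation: [[-0.909, 0.416, -0.001], [0.416, 0.909, -0.0], [0.001, -0.001, -1.0]]
force: [0.1, -0.1, 0.0]
opening: 1.001
```

Call:
{"op": "apply_moves", "data": {"deltas": [{"linear": [0, 0, 0], "dr": [0, 0, 0]}, {"linear": [0, 0, 0], "dr": [0, 0, 0]}, {"linear": [0, 0, 0], "dr": [0, 0, 0]}, {"linear": [0, 0, 0], "dr": [0, 0, 0]}, {"linear": [0, 0, 0], "dr": [0, 0, 0]}, {"linear": [0, 0, 0], "dr": [0, 0, 0]}, {"linear": [0, 0, 0], "dr": [0, 0, 0]}, {"linear": [0, 0, 0], "dr": [0, 0, 0]}], "fingers": -1, "grip_force": 60}}

```text
time_s: 3.45
position: [0.4191, 0.148, 0.1028]
orientation: [[-0.909, 0.417, 0.001], [0.417, 0.909, 0.0], [-0.001, 0.0, -1.0]]
force: [-1.4, -1.1, 6.4]
opening: 0.175
```

Call:
{"op": "apply_moves", "data": {"deltas": [{"linear": [0, 0, -0.004], "dr": [0, 0, 0]}, {"linear": [0, 0, -0.004], "dr": [0, 0, 0]}, {"linear": [0, 0, -0.004], "dr": [0, 0, 0]}, {"linear": [0, 0, -0.006], "dr": [0, 0, 0]}, {"linear": [0, 0, -0.006], "dr": [0, 0, 0]}, {"linear": [0, 0, -0.006], "dr": [0, 0, 0]}, {"linear": [0, 0, -0.006], "dr": [0, 0, 0]}, {"linear": [0, 0, -0.006], "dr": [0, 0, 0]}], "grip_force": 80}}

```text
time_s: 4.25
position: [0.419, 0.1479, 0.1239]
orientation: [[-0.909, 0.417, 0.001], [0.417, 0.909, 0.0], [-0.001, 0.0, -1.0]]
force: [0.3, -0.4, -0.3]
opening: 0.166
```

Call:
{"op": "apply_moves", "data": {"deltas": [{"linear": [0, 0, -0.02], "dr": [0, 0, 0]}, {"linear": [0, 0, -0.03], "dr": [0, 0, 0]}, {"linear": [0, 0, -0.04], "dr": [0, 0, 0]}, {"linear": [0, 0, -0.05], "dr": [0, 0, 0]}, {"linear": [0, 0, -0.05], "dr": [0, 0, 0]}, {"linear": [0, 0, -0.05], "dr": [0, 0, 0]}, {"linear": [0, 0, -0.03], "dr": [0, 0, 0]}, {"linear": [0, 0, -0.01], "dr": [0, 0, 0]}]}}

```text
time_s: 5.05
position: [0.4195, 0.1482, 0.2655]
orientation: [[-0.909, 0.417, 0.003], [0.417, 0.909, 0.001], [-0.002, 0.002, -1.0]]
force: [0.6, 0.1, -0.5]
opening: 0.168
```

Run:
```python
from h import *
s=get_image("side");save(s,"s2",(290,40,450,300),2.3)
plan([.4559,-.1708,.285])
for z in (.0,.036): 
    p=sense()["position"]-[0,0,.006+.09]; print("expected tip px side",w2px(s,p),p)
```

```text
pos [0.4193 0.1481 0.2652] F [-0.2  -0.01 -0.81] open 0.165 t 5.1 q [ 19.3   3.1 114.1  -0.   62.6 -46.1]
world d [ 0.0366 -0.3189  0.0198] tool frac [-0.3324 -0.5493 -0.04  ]
expected tip px side (np.float64(360.2787300738357), np.float64(207.02751643458615)) [0.41933564 0.14813876 0.16917693]
expected tip px side (np.float64(360.2787300738357), np.float64(207.02751643458615)) [0.41933564 0.14813876 0.16917693]
```

View pics/s2.png

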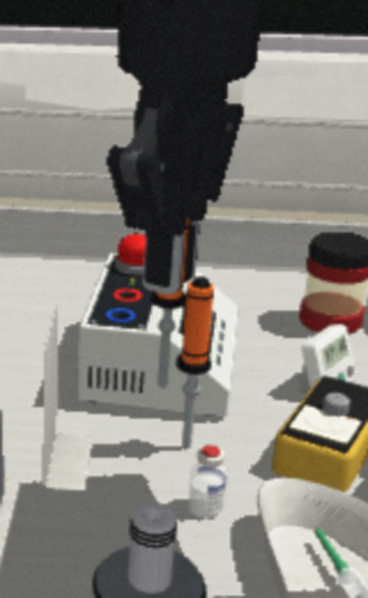

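Call:
{"op": "apply_moves", "data": {"deltas": [{"linear": [0, 0, -0.05], "dr": [0, 0, 0]}, {"linear": [-0.03, -0.05, 0], "dr": [0, 0, 0]}, {"linear": [-0.05, -0.08, 0], "dr": [0, 0, 0]}, {"linear": [-0.05, -0.08, 0], "dr": [0, 0, 0]}, {"linear": [-0.05, -0.08, 0], "dr": [0, 0, 0]}, {"linear": [-0.05, -0.08, 0], "dr": [0, 0, 0]}, {"linear": [-0.05, -0.08, 0], "dr": [0, 0, 0]}, {"linear": [-0.03, -0.06, 0], "dr": [0, 0, 0]}]}}

```text
time_s: 5.9
position: [0.4531, -0.151, 0.2875]
orientation: [[-0.909, 0.418, -0.001], [0.418, 0.909, -0.0], [0.001, -0.001, -1.0]]
force: [0.4, 0.7, -0.2]
opening: 0.167
```

Call:
{"op": "apply_moves", "data": {"deltas": [{"linear": [-0.016, -0.028, 0.03], "dr": [0, 0, 0]}, {"linear": [-0.006, -0.01, 0.05], "dr": [0, 0, 0]}, {"linear": [0, 0, 0.05], "dr": [0, 0, 0]}, {"linear": [0, 0, 0.01], "dr": [0, 0, 0]}, {"linear": [0, 0, 0], "dr": [0, 0, 0]}, {"linear": [0, 0, 0], "dr": [0, 0, 0]}, {"linear": [0, 0, 0], "dr": [0, 0, 0]}, {"linear": [0, 0, 0], "dr": [0, 0, 0]}]}}

```text
time_s: 6.7
position: [0.456, -0.1703, 0.2193]
orientation: [[-0.909, 0.416, 0.002], [0.416, 0.909, -0.001], [-0.002, 0.0, -1.0]]
force: [0.0, -0.4, -0.7]
opening: 0.165
```

Run:
```python
from h import *
plan([.4559,-.1708,.195])
tip=sense()["position"]-[0,0,.096]
im={n:get_image(n) for n in("top","side","wrist")}
import pickle; pickle.dump(im,open("im1.pkl","wb"))
L=[]
for n,sc in(("side",8),("wrist",4)):
    m=im[n];u,v=w2px(m,[.4559,-.1708,.09]);h=200//sc
    x0=int(np.clip(u-h,0,640-2*h));y0=int(np.clip(v-h,0,400-2*h));print(n,x0,y0,sc,"tip px",w2px(m,tip),"hole",w2px(m,[.4559,-.1708,.083]))
    L.append(cv2.resize(m["color"][y0:y0+2*h,x0:x0+2*h,::-1],(400,400),interpolation=cv2.INTER_CUBIC))
cv2.imwrite("pics/c3.png",np.hstack(L))
```

```text
pos [ 0.456  -0.1703  0.2193] F [ 0.04 -0.37 -0.73] open 0.165 t 6.7 q [-20.7  10.3 112.3  -0.   57.2 -86. ]
world d [-0.0001 -0.0005 -0.0243] tool frac [-0.0001 -0.001   0.0485]
side 319 139 8 tip px (np.float64(345.30633471428155), np.float64(151.02123117497445)) hole (np.float64(344.5518597435698), np.float64(167.76517960290923))
wrist 274 144 4 tip px (np.float64(324.50169181145185), np.float64(209.8604016194762)) hole (np.float64(324.17991381796804), np.float64(192.02347803693218))
```

View pics/c3.png

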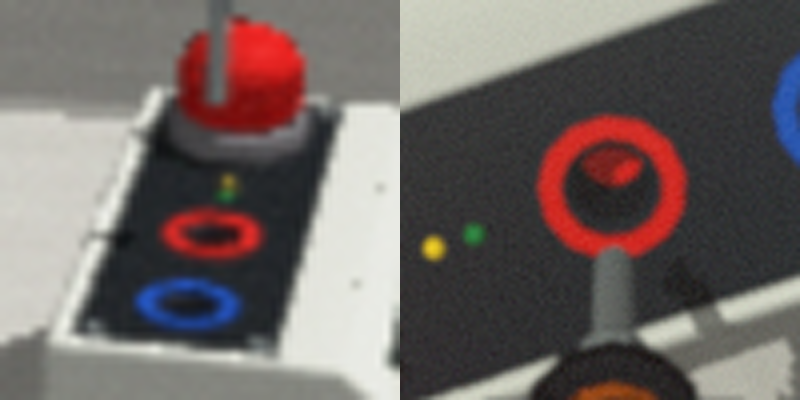

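Call:
{"op": "apply_moves", "data": {"deltas": [{"linear": [0, -0.001, 0.02], "dr": [0, 0, 0]}, {"linear": [0, 0, 0.025], "dr": [0, 0, 0]}, {"linear": [0, 0, 0.02], "dr": [0, 0, 0]}, {"linear": [0, 0, 0.01], "dr": [0, 0, 0]}, {"linear": [0, 0, 0.006], "dr": [0, 0, 0]}, {"linear": [0, 0, 0.006], "dr": [0, 0, 0]}, {"linear": [0, 0, 0.005], "dr": [0, 0, 0]}, {"linear": [0, 0, 0], "dr": [0, 0, 0]}]}}

```text
time_s: 7.65
position: [0.4552, -0.1707, 0.1721]
orientation: [[-0.909, 0.417, -0.0], [0.417, 0.909, 0.0], [0.0, -0.0, -1.0]]
force: [-0.4, -0.9, -0.4]
opening: 0.167
```

Call:
{"op": "apply_moves", "data": {"deltas": [{"linear": [0, 0, 0.004], "dr": [0, 0, 0]}, {"linear": [0, 0, 0.004], "dr": [0, 0, 0]}, {"linear": [0, 0, 0.004], "dr": [0, 0, 0]}, {"linear": [0, 0, 0.004], "dr": [0, 0, 0]}, {"linear": [0, 0, 0.004], "dr": [0, 0, 0]}, {"linear": [0, 0, 0.002], "dr": [0, 0, 0]}, {"linear": [0, 0, 0], "dr": [0, 0, 0]}, {"linear": [0, 0, 0], "dr": [0, 0, 0]}]}}

```text
time_s: 8.45
position: [0.4553, -0.1707, 0.1613]
orientation: [[-0.909, 0.417, 0.0], [0.417, 0.909, 0.0], [0.0, 0.0, -1.0]]
force: [0.6, 0.4, -0.3]
opening: 0.165
```

Run:
```python
from h import *
plan([.4559,-.1708,.152])
```

```text
pos [ 0.4553 -0.1707  0.1613] F [ 0.58  0.4  -0.32] open 0.165 t 8.45 q [-20.7  15.  115.3   0.   49.8 -86.1]
world d [ 0.0006 -0.0001 -0.0093] tool frac [-0.0012  0.0004  0.0186]
```

Free so far. Next come 1 mm steps, watching the force.

Call:
{"op": "apply_moves", "data": {"deltas": [{"linear": [0, 0, 0.002], "dr": [0, 0, 0]}, {"linear": [0, 0, 0.002], "dr": [0, 0, 0]}, {"linear": [0, 0, 0.002], "dr": [0, 0, 0]}, {"linear": [0, 0, 0.002], "dr": [0, 0, 0]}, {"linear": [0, 0, 0.002], "dr": [0, 0, 0]}, {"linear": [0, 0, 0], "dr": [0, 0, 0]}, {"linear": [0, 0, 0], "dr": [0, 0, 0]}, {"linear": [0, 0, 0], "dr": [0, 0, 0]}]}}

```text
time_s: 9.25
position: [0.4553, -0.1707, 0.1564]
orientation: [[-0.909, 0.417, 0.0], [0.417, 0.909, -0.0], [-0.0, 0.0, -1.0]]
force: [0.2, -0.5, 0.7]
opening: 0.167
```

Call:
{"op": "apply_moves", "data": {"deltas": [{"linear": [0, 0, 0.002], "dr": [0, 0, 0]}, {"linear": [0, 0, 0.002], "dr": [0, 0, 0]}, {"linear": [0, 0, 0], "dr": [0, 0, 0]}, {"linear": [0, 0, 0], "dr": [0, 0, 0]}, {"linear": [0, 0, 0], "dr": [0, 0, 0]}, {"linear": [0, 0, 0], "dr": [0, 0, 0]}, {"linear": [0, 0, 0], "dr": [0, 0, 0]}, {"linear": [0, 0, 0], "dr": [0, 0, 0]}]}}

```text
time_s: 10.05
position: [0.4553, -0.1707, 0.1543]
orientation: [[-0.909, 0.417, 0.0], [0.417, 0.909, -0.0], [-0.0, 0.0, -1.0]]
force: [-1.2, 0.0, 3.1]
opening: 0.165
```

Call:
{"op": "apply_moves", "data": {"deltas": [{"linear": [0, 0, 0.002], "dr": [0, 0, 0]}, {"linear": [0, 0, 0.001], "dr": [0, 0, 0]}, {"linear": [0, 0, 0.001], "dr": [0, 0, 0]}, {"linear": [0, 0, 0], "dr": [0, 0, 0]}, {"linear": [0, 0, 0], "dr": [0, 0, 0]}, {"linear": [0, 0, 0], "dr": [0, 0, 0]}, {"linear": [0, 0, 0], "dr": [0, 0, 0]}, {"linear": [0, 0, 0], "dr": [0, 0, 0]}]}}

```text
time_s: 10.85
position: [0.4553, -0.1707, 0.1523]
orientation: [[-0.909, 0.417, 0.0], [0.417, 0.909, -0.0], [-0.0, -0.0, -1.0]]
force: [0.3, -0.8, 3.8]
opening: 0.166
```

Run:
```python
from h import *
F=[]
for i in range(4): get_image("top");F.append(sense()["force"])
print(np.mean(F,0));plan([.4559,-.1708,.151])
```

```text
[-0.196914   -0.07197223  4.58226425]
pos [ 0.4553 -0.1707  0.1523] F [-0.79 -0.2   4.89] open 0.166 t 11.05 q [-20.7  15.7 115.7  -0.   48.6 -86.1]
world d [ 0.0006 -0.0001 -0.0013] tool frac [-0.0012  0.0004  0.0026]
```

Call:
{"op": "apply_moves", "data": {"deltas": [{"linear": [0, 0, 0.001], "dr": [0, 0, 0]}, {"linear": [0, 0, 0.001], "dr": [0, 0, 0]}, {"linear": [0, 0, 0.001], "dr": [0, 0, 0]}, {"linear": [0, 0, 0], "dr": [0, 0, 0]}, {"linear": [0, 0, 0], "dr": [0, 0, 0]}, {"linear": [0, 0, 0], "dr": [0, 0, 0]}, {"linear": [0, 0, 0], "dr": [0, 0, 0]}, {"linear": [0, 0, 0], "dr": [0, 0, 0]}]}}

```text
time_s: 11.85
position: [0.4555, -0.1708, 0.1511]
orientation: [[-0.909, 0.417, 0.0], [0.417, 0.909, -0.0], [-0.0, 0.0, -1.0]]
force: [0.1, 0.0, 8.1]
opening: 0.163
```

Run:
```python
from h import *
F=[]
for i in range(4): get_image("top");F.append(sense()["force"])
print(np.mean(F,0));plan([.4559,-.1708,.151])
```

```text
[-0.90301476  0.09965773  8.54270159]
pos [ 0.4555 -0.1708  0.1511] F [-1.34 -0.08  8.89] open 0.163 t 12.05 q [-20.7  15.9 115.7  -0.   48.4 -86.1]
world d [ 0.0004 -0.     -0.0001] tool frac [-0.0008  0.0004  0.0002]
```

The force has risen steeply to about 9 N, and the height matches the hard stop. I'll take one look and then hand in.

Run:
```python
from h import *
w=get_image("side");save(w,"s4",(300,90,420,190),5)
```

```text
(no output)
```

View pics/s4.png

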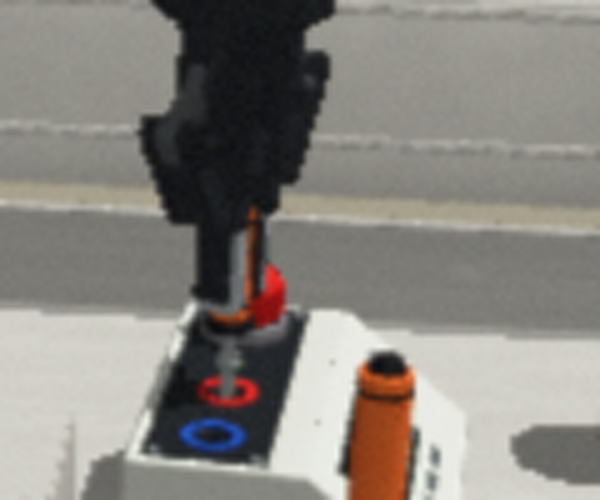

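The picture shows the shank down in the red ring at (228,390). The blue hole is untouched and the fingers are clear of the beacon.

```bash
python3 -c "
from h import *
plan([.4559,-.1708,.151]); print(job_done())"
```

```text
pos [ 0.4555 -0.1708  0.1511] F [-0.16 -0.82  8.94] open 0.17 t 12.1 q [-20.7  15.9 115.7   0.   48.4 -86.1]
world d [ 0.0004  0.     -0.0001] tool frac [-0.0008  0.0004  0.0002]
the job is handed in; nothing more can be done
None
```

I pulled the probe straight up out of its keeper and carried it over at a height clear of everything on the bench. I put its tip down the red-ringed hole and pressed the reset button to its stop. I handed the job in at 12.1 s, still gripping the probe and pressing; no verdict came back.

**Last checks:**
- **Button:** the push rose gently with depth to about 4.6 N, then climbed steeply to about 9 N. That and the tip height of about 28 mm below the mouth agree with the button being fully down. It is inferred from force and height, since the button's travel can't be read directly.
- **Force limit:** the highest wrist-force reading in the hole was about 9 N, far below the 40 N limit.
- **Grip:** the gripper reads about 14 mm on the 16 mm handle and held steady.
- **Picture:** the shank is in the red hole and the fingers are clear of the beacon. Nothing touches the blue hole. I didn't check the vial or lead pot again at the end, but the path stayed clear of both.

**Disagreement:** the top and wrist cameras differed by 2 to 4 mm on where the probe stood, so I used the midpoint for the grasp. At the hole, the side and wrist views agreed to about 1 mm.

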